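# Roll-test three sample tins on the release ramp

### The job

Roll-test the three sample tins: pull the red spring knob of the ramp's gate up, turn it into its rest notch (it goes in one way only, feel which) and let go, so that the gate stays up. Tins that run down into the blue tray are good; give any tin left on the ramp a light nudge downhill with the fingertips: if it rolls away it was only hung up and is good, if it merely slides a little it is damaged and must be pushed off the ramp's side into the white reject tub. Finish with every good tin in the blue tray, the damaged one in the white tub and the gate still up, and leave the jar and the upright tin beside it where they stand.

Things in the scene. Friction and masses are not known exactly. Their poses are not given: they have to be found in the camera images.
- station: fixed roll-test station: aluminium ramp plate, 310 mm wide in own y, falling 10 degrees towards own +x; red gate bar across it; 240 mm to own -y a blue post, 52 mm thick, with the red spring knob. Origin on the table below the middle of the gate; z up. The ramp spans x -75 (high end) to 200 mm, y -155 to 155 mm, no side walls. Tins on it: friction 0.45 to 0.55, so one pushed sideways tends to drift and swing downhill.
- ramp_gate (a point): point on the ramp's surface under the middle of the gate bar, 90 mm above the table; from here the surface falls 0.1763 mm per mm of station x. The three tins start some 95 mm apart in y, centres 22.5 mm uphill (-x) of it, and do not move until the gate is up.
- gate_bar (a point): centre of the red gate bar where it crosses the middle of the ramp: 8 mm thick in x, 14 mm high, reaching from the post to 147 mm beyond the ramp's middle (+y). Closed, its underside is 12 mm above the ramp; parked, its underside is 48 mm and its top 62 mm above the ramp, so that tins pass under it. It only moves straight up and down, with the knob.
- knob_grip (a point): middle of the red T grip on the post: bar 46 mm long (own x), 14 mm thick (own y), 24 mm high, on the knob's turning axis, z up, 159 mm above the table when closed; the post's top is 31 mm below it. Pull it straight up against a spring (8 to 11 N; hard stop at 46 mm lift); let go between, it springs shut.
- knob_axis (a point): foot of the knob's turning axis, on the table. Lifted over 41 mm the knob turns one way, left or right, by 1.15 rad to a stop; the other way it is blocked after about 0.2 rad at any height. Which way is free changes and is hidden: feel for it. The notch takes it when turned by 1.05 rad or more; lowered there it sinks to 36 mm lift and stays by itself. Closed, it turns only about 0.2 rad.
- gate (a joint): lift of the gate and knob in m: 0 closed, 0.046 at the upper stop, 0.036 when parked in the rest notch
- ramp_low (a point): point on the middle of the ramp's surface at station x = 150 mm. The blue tray, fixed to the station, begins 58 mm downhill of it: inside x 212 to 338 mm, y -161 to 161 mm in station axes, floor 4 mm and walls 34 mm above the table, a 75 mm high black backstop on its far side. Good tins roll into it by themselves; nothing need be handled there.
- reject_tub: fixed open white tub beside the ramp's own +y edge, 250 mm (own x) by 170 mm (own y), 58 mm high, walls and floor 5 mm; origin at the centre of its underside. Its near wall stands some 6 mm from the ramp's edge and lower than the ramp, so that a tin pushed off that edge falls in.
- tin_a: aluminium tin, green band, 36 mm diameter, 56 mm long, about 0.12 kg; origin at its centre, own y along the tin. Alike from above. Good: round, rolls off once the gate is up; or with an 8 mm wide seam strip hidden under it, on which it hangs until nudged 2 to 10 mm downhill at or below mid-height, then rolls. Damaged: a 32 mm broad flat hidden under it; it only slides as far as pushed.
- tin_b: aluminium tin, green band, 36 mm diameter, 56 mm long, about 0.12 kg; origin at its centre, own y along the tin. Alike from above. Good: round, rolls off once the gate is up; or with an 8 mm wide seam strip hidden under it, on which it hangs until nudged 2 to 10 mm downhill at or below mid-height, then rolls. Damaged: a 32 mm broad flat hidden under it; it only slides as far as pushed.
- tin_c: aluminium tin, green band, 36 mm diameter, 56 mm long, about 0.12 kg; origin at its centre, own y along the tin. Alike from above. Good: round, rolls off once the gate is up; or with an 8 mm wide seam strip hidden under it, on which it hangs until nudged 2 to 10 mm downhill at or below mid-height, then rolls. Damaged: a 32 mm broad flat hidden under it; it only slides as far as pushed.
- sample_jar: bystander: amber jar with red cap, 60 mm diameter, 80 mm high, origin at its underside
- spare_tin: bystander: a tin of the same kind standing upright on the table, not part of the test; origin at its underside
Not all that is in view belongs to the job. What is shaped like the tin_a but brown is not meant.

How it is judged (in metres and radians):
On the way, in this order (a step that is already met when the one before it is completed fails the run):
1. the gate is parked up in its rest notch and the knob has been let go (value of joint gate above 0.032 m and contact force between the fingers and station below 0.1 N and distance between the grasp point and knob_grip above 0.05 m), for 0.3 s.
2. the damaged tin has been pushed into the white tub (x of tin_b in the frame of reject_tub between -0.125 and 0.125 m and y of tin_b in the frame of reject_tub between -0.085 and 0.085 m and z of tin_b in the frame of reject_tub below 0.055 m and linear speed of tin_b below 0.03 m/s), for 0.2 s.
At the end, for the whole second after the job is handed in: The gate is still parked up (lift over 32 mm), every good tin lies at rest inside the blue tray, and the damaged tin, the one that slides but does not roll, lies at rest inside the white tub (all of step 2 and value of joint gate above 0.032 m and x of tin_a in the frame of station between 0.2075 and 0.3425 m and y of tin_a in the frame of station between -0.165 and 0.165 m and z of each of tin_a, tin_c in the frame of station below 0.05 m and linear speed of each of tin_a, tin_c below 0.03 m/s and x of tin_c in the frame of station between 0.2075 and 0.3425 m and y of tin_c in the frame of station between -0.165 and 0.165 m); the robot touches nothing.
It fails at once if a bystander was moved by more than 30 mm (distance of any of sample_jar, spare_tin from where it was at the start of the episode above 0.03 m).
It also fails if it takes over 64 s, if anything falls off the work surface, if the arm or the gripper's body presses on something with over 40 N, if the wrist force passes 120 N, or if a joint passes its speed limit or range.

### The arm

A 6-joint arm with a two-finger parallel gripper is mounted at the origin on the work surface. World frame = base frame: x ahead of the robot, y to its left, z up, the work surface at z = 0. Lengths are in mm, angles in rad, forces in N, time in s.
With the tool pointing down it reaches from about 350 to 975 mm from the base axis. Payload 7.1 kg.
Tool frame: the origin (TCP) lies at the centre of the arm's flange, where the gripper is bolted on; the fingertips stand 182 mm ahead of it and the grasp point (between the pads) lies 163 mm ahead of it; z points along the fingers, y is the line along which they close (so a half turn about z gives the same grasp; the last joint's range is limited). The gripper opens to 88 mm and grips with 3 to 60 N. Pads are 20 mm wide; open, the fingers measure 115 mm over their backs; the gripper's body (75 mm by 178 mm) begins 61 mm behind the grasp point.
Start: joints at [1.179, 0.423, 1.63, -0, 1.089, -0.019], TCP at [227.609, 582.066, 404.675] pointing down, gripper open.
Joint ranges: [-3, 3], [-0.9, 2.11], [0.09, 2.58], [-1.31, 4.45], [0.11, 2.69], [-2.54, 2.54]. Speed limits (rad/s): [2.39, 2.39, 3.01, 3.14, 3.14, 3.14].

### API

Orientations are given as a rotation vector (axis times angle).
In Python, from workcell import readout, get_image, ctrl gives the robot as it stands.
- The arm moves only by the tool step_arm, never from a script. Its argument "targets" is a list that holds one entry, the list of rows, each a list of 7 numbers: the shift along the world's x, y, z as a fraction of full scale, then the turn, a rotation vector about the world's x, y, z as a fraction of full scale, then the opening, from 0 (shut) to 1 (fully open). In form: [[[dx, dy, dz, wx, wy, wz, claw], ...]]. A call has exactly 5 rows; each row shifts and turns the commanded pose from where the row before left it; what a row does not reach is not made up. Full scale, the value 1, is 0.05 m for a shift and 4 degrees for a turn. A row lasts 1/8 s, in which the tool goes at most 62.5 mm and 10.7 degrees, less where a joint would pass 70% of its speed; a pose out of reach is approached as far as the arm can. A call with a number of a shift or a turn outside -1 to 1 is refused whole. A call with a gripper value outside its range is refused whole. The fingers move at their own pace and stop on an object; the grip force is fixed at half the most. Time passes only in rows, so rows that do not move let the fingers close, or fill a call up. It gives the time, the measured TCP pose, the force, the opening and the grip force at its end, in the units of the state.
- readout.get_obs(): the state, without advancing time (a new reading comes with each control period).
- get_image(name): name is "scene" or "side" or "wrist"; returns a dict with "pixels" (400x640x3 uint8, red, green, blue), "intrinsics" (3x3 intrinsics, pixels), "k1" (the pictures are not rectified: a ray, as slopes to the right and down, at radius r is drawn at 1 + k1 r^2 times it, then the intrinsics apply), "extrinsics" (4x4, takes a point from world to camera coordinates). Camera axes: x right, y down, z forward; pixel columns grow to the right and rows downward; lengths in mm; the calibration is good to about 2 mm. A picture is of the moment at which its call begins. There is no depth.
- ctrl.close_job(): hands the job in; it is judged then, once.
The state is a dict: "t": time; "qpos": joint angles; "qvel": joint speeds; "joint_torque": joint torques, N m; "ee_pos": TCP position; "orientation": TCP orientation; "ft_force": force on the tool from outside, world axes, zero at the start; "moment": the same for the moment, N m; "width": finger opening in mm; "grasp_force": force on a finger pad.
Only numpy, scipy, OpenCV 4.12 (cv2) and the standard library are available. Lean on these libraries where they do the work, as an engineer would, in place of code of your own. Each camera call takes 0.05 s, during which the arm holds its last target. There are 200 camera calls.

## Working session

There is one attempt and no reset: what is moved stays moved. The work goes in short steps, Python scripts to look and compute and a tool call to move; the robot and the scene stay as the last step left them, time stands still between calls to the robot, and variables do not carry over. Pictures are saved under pics/ and viewed, at most 10 in all, crops included, and the job is handed in when it is done.

Besides the shell and the picture viewer there is one more tool, called after "Request:" as name(argument=value, ...), one argument or row to a line, values as JSON. step_arm: Moves the arm, as the interface text tells. Shift numbers are shares of 0.05 m and turn numbers shares of 4 degrees, none past 1 either way. Its arguments: {"type":"object","properties":{"targets":{"type":"array"}},"required":["targets"]}

```bash
mkdir -p pics; cat > h.py <<'E'
import numpy as np, cv2
from workcell import readout, get_image, ctrl
def snap(n,f):
    im=get_image(n); cv2.imwrite('pics/'+f,cv2.cvtColor(im['pixels'],cv2.COLOR_RGB2BGR)); 
    np.savez('pics/'+f[:-4]+'.npz',**im); return im
def load(f): return dict(np.load('pics/'+f+'.npz'))
def ray(im,u,v):
    K=np.array(im['intrinsics']);k=float(im['k1']);d=np.array([(u-K[0,2])/K[0,0],(v-K[1,2])/K[1,1]])
    s=d.copy()
    for _ in range(20): s=d/(1+k*(s@s))
    E=np.array(im['extrinsics']);R=E[:3,:3];t=E[:3,3]
    return -R.T@t, R.T@np.array([s[0],s[1],1.])
def onz(im,u,v,z):
    c,d=ray(im,u,v); return c+d*(z-c[2])/d[2]
def proj(im,p):
    E=np.array(im['extrinsics']);q=E[:3,:3]@p+E[:3,3];s=q[:2]/q[2];s=s*(1+float(im['k1'])*(s@s))
    K=np.array(im['intrinsics']);return K[0,0]*s[0]+K[0,2],K[1,1]*s[1]+K[1,2]
def two(i1,p1,i2,p2):
    c1,d1=ray(i1,*p1);c2,d2=ray(i2,*p2)
    x=np.linalg.lstsq(np.c_[d1,-d2],c2-c1,rcond=None)[0]
    a=c1+d1*x[0];b=c2+d2*x[1];return (a+b)/2,np.linalg.norm(a-b)
E
python3 - <<'E'
from h import *
a=snap('scene','s0.png');b=snap('side','d0.png');o=readout.get_obs()
print(o['t'],o['ee_pos'],o['orientation'],o['ft_force'])
for i in(a,b):
    E=np.array(i['extrinsics']);print(-E[:3,:3].T@E[:3,3],E[:3,:3].round(2).tolist())
E
```

```text
0.1 [227.50940961 581.85348171 404.01338656] [-5.82155708e-01 -3.08691339e+00  2.04727680e-03] [-0.31648841 -0.61828871 -0.25626288]
[1257.72328901 -708.15706282 1077.38165163] [[0.63, 0.77, 0.02], [0.56, -0.44, -0.7], [-0.54, 0.46, -0.71]]
[389.7893427  462.86729441 813.13436038] [[-0.97, -0.25, 0.01], [-0.19, 0.74, -0.65], [0.15, -0.63, -0.76]]
```

View pics/s0.png

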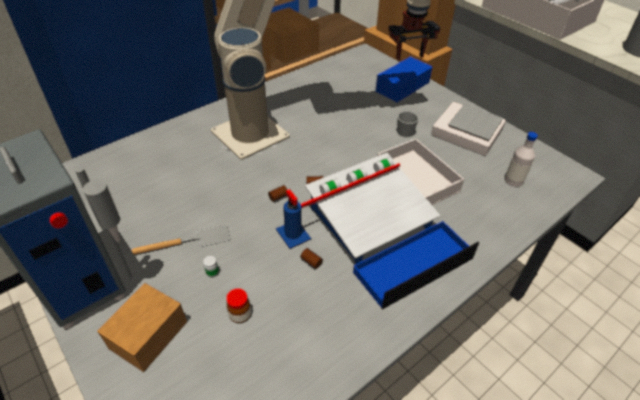

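View pics/d0.png

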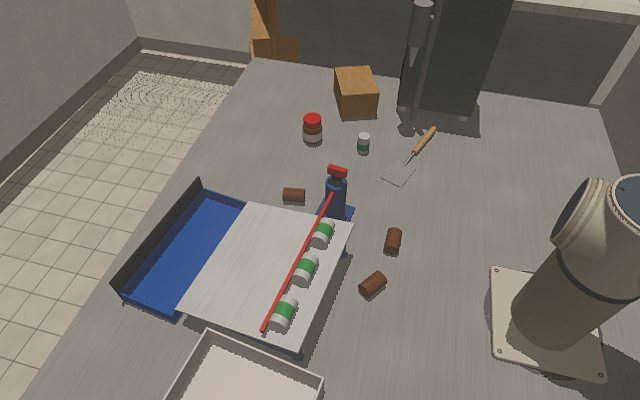

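Scene picture: the station is at centre, with the red knob on the blue post at about (292,196), the gate bar from (303,204) to (399,167), green-banded tins at (330,186), (355,174) and (383,163), and the white tub at (425,172). In the side picture the knob is at (337,171) and the tins at (322,232), (304,267) and (283,311).

What could be mistaken for what I want:
- **Knob:** the jar cap (side 312,120; scene 237,297) and the red button on the oven (scene 58,220). I choose the one on the blue post.
- **Tins:** the brown cylinders (side 293,195; 393,240; 372,284) and the spare tin (side 363,143). I choose the green-banded tins on the ramp.

```bash
python3 - <<'E'
from h import *
a=load('s0');b=load('d0')
def blobs(im,m,name,mn=12):
    n,l,s,c=cv2.connectedComponentsWithStats(m.astype(np.uint8))
    for i in range(1,n):
        if s[i,4]>=mn: print(name,s[i].tolist(),c[i].round(1))
for nm,im in(('scene',a),('side',b)):
    h=cv2.cvtColor(im['pixels'],cv2.COLOR_RGB2HSV).astype(int)
    red=((h[...,0]<6)|(h[...,0]>174))&(h[...,1]>170)&(h[...,2]>90)
    blobs(im,red,nm+' red')
    g=(h[...,0]>45)&(h[...,0]<80)&(h[...,1]>120)&(h[...,2]>50)
    blobs(im,g,nm+' green')
x0,y0,x1,y1=230,140,400,350
c=cv2.resize(b['pixels'][y0:y1,x0:x1],None,fx=2.8,fy=2.8,interpolation=cv2.INTER_CUBIC)
cv2.imwrite('pics/d0c.png',cv2.cvtColor(c,cv2.COLOR_RGB2BGR))
E
```

```text
scene red [302, 164, 97, 43, 353] [349.  185.4]
scene red [286, 190, 11, 15, 85] [291.3 196.4]
scene red [50, 212, 17, 15, 190] [ 57.7 219.3]
scene red [227, 289, 21, 20, 333] [236.6 298.4]
scene green [382, 160, 7, 7, 35] [385.1 162.8]
scene green [355, 170, 8, 8, 45] [358.5 173.5]
scene green [328, 181, 8, 9, 48] [331.4 184.8]
scene green [207, 268, 11, 8, 45] [212.4 272. ]
side red [304, 113, 17, 10, 143] [311.9 117.7]
side red [328, 165, 19, 7, 60] [337.4 168.1]
side red [303, 191, 31, 57, 143] [319.4 216.1]
side green [317, 223, 13, 5, 20] [323.1 224.6]
side green [315, 229, 11, 5, 15] [319.8 230.5]
```

View pics/d0c.png

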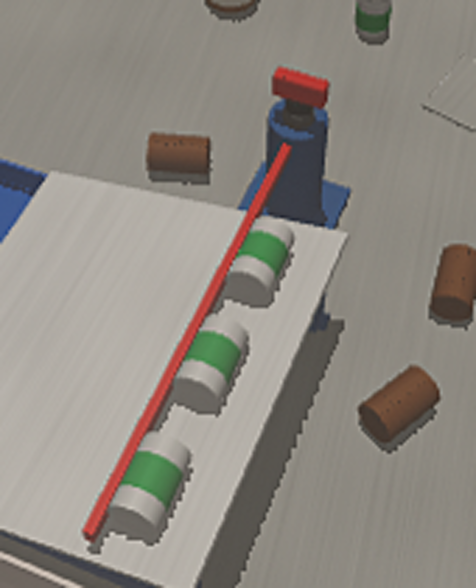

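The crop shows the red T grip at crop (300,86), i.e. side (337,171), on its post, running across the gate. The three green-banded tins lie uphill behind the bar, and the brown cylinders are off the ramp.

```bash
python3 - <<'E'
from h import *
a=load('s0');b=load('d0')
k,e=two(a,(291.3,196.4),b,(337.1,170.7));print('knob',k,e)
g1,e1=two(a,(398.5,166.2),b,(262,331));print('gate end',g1,e1)
print('ends z', onz(b,262,331,109),onz(a,398.5,166.2,109))
K=onz(b,337.1,170.7,159);G=onz(b,262,331,109)
K2=onz(a,291.3,196.4,159);G2=onz(a,398.5,166.2,109)
for K,G in((K,G),(K2,G2),((K+K2)/2,(G+G2)/2)):
    d=(G-K)[:2];L=np.linalg.norm(d);print('K',K,'G',G,'len',L,'(387 expected)');y=d/L;x=np.array([y[1],-y[0]])
    print('x',x,'y',y,'yaw',np.degrees(np.arctan2(x[1],x[0])),'orig',K[:2]+240*y)
def st(p): 
    q=p[:2]-(K[:2]+240*y);return q@x,q@y
# tin band centre pixels (top of band ~ z of tin center+)
for p,q in(((331.4,184.8),(323.5,230)),((358.5,173.5),(306,267)),((385.1,162.8),(284.5,311))):
    t,e=two(a,p,b,q);print('tin',t,e,st(t))
# tray corner/ramp corner check, side cam crop
for n,u,v,z in(('ramp hi -y',230+346/2.8,140+233/2.8,90+75*.1763),('ramp lo -y',230+50/2.8,140+172/2.8,90-200*.1763)):
    print(n,st(onz(b,u,v,z)))
o=readout.get_obs();print(np.hypot(*K[:2]))
E
```

```text
knob [ 497.63104073 -171.54602874  161.89595364] 2.562396157946116
gate end [551.00688441 209.28455977 106.20968336] 1.9642771269140664
ends z [551.15212551 210.87452316 109.        ] [552.22921721 206.09392927 109.        ]
K [ 499.04487397 -173.27007915  159.        ] G [551.15212551 210.87452316 109.        ] len 387.6625351323683 (387 expected)
x [ 0.99092527 -0.13441395] y [0.13441395 0.99092527] yaw -7.724732672163071 orig [531.30422131  64.55198566]
K [ 493.83318753 -170.22602905  159.        ] G [552.22921721 206.09392927 109.        ] len 380.8238533871013 (387 expected)
x [ 0.98817329 -0.15334131] y [0.15334131 0.98817329] yaw -8.820610498890273 orig [530.63510264  66.93555942]
K [ 496.43903075 -171.7480541   159.        ] G [551.69067136 208.48422621 109.        ] len 384.22562483638256 (387 expected)
x [ 0.98960677 -0.14379999] y [0.14379999 0.98960677] yaw -8.267795384553857 orig [530.9510281   65.75757118]
tin [496.03653669 -26.47797674 122.40990085] 3.0727631722314506 (np.float64(-21.288146366450327), np.float64(-96.29762631955883))
tin [508.43365593  70.92562862 122.47669282] 3.7193033512977323 (np.float64(-23.02651059484861), np.float64(1.8763467685291353))
tin [522.43952208 170.79144858 122.29885638] 4.524600110832274 (np.float64(-23.526914406577443), np.float64(102.71828188991782))
ramp hi -y (np.float64(-72.38620650993845), np.float64(-154.2290280018497))
ramp lo -y (np.float64(201.24621169195694), np.float64(-151.29293826656055))
525.3085810633308
```

Request:
step_arm(
  targets=[
    [[0.34,-0.94,0,0,0,-1,1],[0.34,-0.94,0,0,0,-1,1],[0.34,-0.94,0,0,0,-1,1],[0.34,-0.94,0,0,0,-1,1],[0.34,-0.94,0,0,0,-1,1]],
  ],
)

```text
t: 0.72
ee_pos: [312.8, 345.5, 404.5]
orientation: [-1.112, -2.938, 0.0]
ft_force: [1.1, 0.1, -0.4]
width: 88.0
grasp_force: 0.0
```

Request:
step_arm(
  targets=[
    [[0.34,-0.94,0,0,0,-1,1],[0.34,-0.94,0,0,0,-1,1],[0.34,-0.94,0,0,0,-1,1],[0.34,-0.94,0,0,0,-1,1],[0.34,-0.94,0,0,0,-1,1]],
  ],
)

```text
t: 1.35
ee_pos: [397.8, 110.5, 404.7]
orientation: [1.606, 2.7, 0.0]
ft_force: [0.7, 0.5, 0.7]
width: 87.5
grasp_force: 0.0
```

Request:
step_arm(
  targets=[
    [[0.34,-0.94,0,0,0,-1,1],[0.34,-0.94,0,0,0,-1,1],[0.34,-0.94,0,0,0,-1,1],[0.34,-0.94,0,0,0,-1,1],[0.34,-0.94,0,0,0,-1,1]],
  ],
)

```text
t: 1.98
ee_pos: [482.8, -124.6, 404.5]
orientation: [-2.051, -2.38, 0.0]
ft_force: [0.2, -0.3, 0.0]
width: 87.8
grasp_force: 0.0
```

Request:
step_arm(
  targets=[
    [[0.3,-0.94,0,0,0,-1,1],[0,0,0,0,0,-1,1],[0,0,0,0,0,-1,1],[0,0,0,0,0,-1,1],[0,0,0,0,0,-1,1]],
  ],
)

```text
t: 2.6
ee_pos: [497.4, -170.0, 404.3]
orientation: [-2.432, -1.987, 0.001]
ft_force: [0.0, 0.1, -0.2]
width: 87.8
grasp_force: 0.0
```

Request:
step_arm(
  targets=[
    [[0,0,0,0,0,-1,1],[0,0,0,0,0,-1,1],[0,0,0,0,0,-1,1],[0,0,0,0,0,-1,1],[0,0,0,0,0,-1,1]],
  ],
)

```text
t: 3.22
ee_pos: [497.5, -169.9, 404.4]
orientation: [-2.74, -1.535, 0.001]
ft_force: [-0.0, 0.3, 0.1]
width: 87.7
grasp_force: 0.0
```

Request:
step_arm(
  targets=[
    [[0,0,0,0,0,-1,1],[0,0,0,0,0,-1,1],[0,0,0,0,0,-1,1],[0,0,0,0,0,-1,1],[0,0,0,0,0,-1,1]],
  ],
)

```text
t: 3.85
ee_pos: [497.5, -169.9, 404.4]
orientation: [-2.965, -1.036, 0.001]
ft_force: [0.1, -0.4, 0.0]
width: 87.6
grasp_force: 0.0
```

Request:
step_arm(
  targets=[
    [[0,0,0,0,0,-1,1],[0,0,0,0,0,-1,1],[0,0,0,0,0,-1,1],[0,0,0,0,0,-1,1],[0,0,0,0,0,-1,1]],
  ],
)

```text
t: 4.47
ee_pos: [497.5, -169.9, 404.4]
orientation: [-3.1, -0.505, 0.001]
ft_force: [-0.5, 0.5, 0.2]
width: 87.5
grasp_force: 0.0
```

Request:
step_arm(
  targets=[
    [[0,0,0,0,0,-1,1],[0,0,0,0,0,-1,1],[0,0,0,0,0,-1,1],[0,0,0,0,0,-1,1],[0,0,0,0,0,-1,1]],
  ],
)

```text
t: 5.1
ee_pos: [497.4, -169.9, 404.3]
orientation: [-3.141, 0.041, 0.001]
ft_force: [-0.2, -0.5, -0.2]
width: 87.9
grasp_force: 0.0
```

```bash
python3 - <<'E'
from h import *
w=snap('wrist','w1.png');o=readout.get_obs();print(o['qpos'])
h=cv2.cvtColor(w['pixels'],cv2.COLOR_RGB2HSV).astype(int)
red=((h[...,0]<6)|(h[...,0]>174))&(h[...,1]>150)&(h[...,2]>60)
cs,_=cv2.findContours(red.astype(np.uint8),0,2)
for c in cs:
    if cv2.contourArea(c)<60: continue
    r=cv2.minAreaRect(c);bx=cv2.boxPoints(r);print(r)
    for z in(171,116):print(z,onz(w,*r[0],z).round(1),[onz(w,*p,z)[:2].round(1).tolist() for p in bx])
E
```

```text
[-3.51761086e-01  2.78312190e-01  1.84863895e+00  2.53004922e-05
  1.01535928e+00  1.24779011e+00]
((319.67425537109375, 210.19186401367188), (21.533985137939453, 68.00051879882812), 5.04245138168335)
171 [ 503.2 -173.   171. ] [[479.3, -163.0], [527.3, -168.5], [525.7, -182.5], [477.5, -177.8]]
116 [ 484.  -173.2  116. ] [[453.9, -160.5], [514.3, -167.5], [512.2, -185.0], [451.7, -179.2]]
((143.1964569091797, 172.43411254882812), (289.0780029296875, 12.553695678710938), 5.90614128112793)
171 [532.3 -57.7 171. ] [[541.4, 42.8], [549.8, 39.3], [523.9, -152.5], [515.4, -151.3]]
116 [520.6 -28.1 116. ] [[532.0, 98.2], [542.6, 93.8], [510.0, -147.4], [499.3, -145.8]]
((619.0, 29.5), (59.0, 40.0), 90.0)
171 [ 614.1 -357.4  171. ] [[630.2, -341.5], [631.0, -367.7], [597.3, -374.4], [596.9, -347.3]]
116 [ 623.4 -405.   116. ] [[643.6, -385.0], [644.7, -417.9], [602.2, -426.3], [601.7, -392.3]]
```

View pics/w1.png

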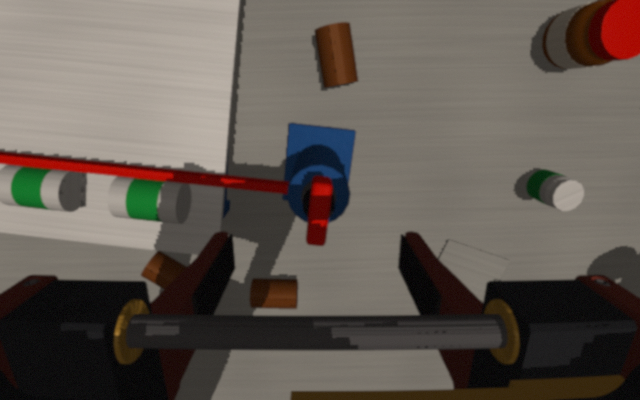

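The wrist picture shows the T grip at (320,210), between the fingers, with the gate bar at left from (0,157) to (285,187). It measures 48x14 mm at the given height, matching the description, so I descend and grip.

Request:
step_arm(
  targets=[
    [[0.07,-0.06,0,0,0,-0.75,1],[0,0,-0.5,0,0,-0.75,1],[0,0,-0.6,0,0,0,1],[0,0,-0.46,0,0,0,1],[0,0,0,0,0,0,0.4]],
  ],
)

```text
t: 5.78
ee_pos: [500.4, -172.7, 325.0]
orientation: [-3.134, 0.2, 0.006]
ft_force: [-0.1, -0.6, 0.6]
width: 81.1
grasp_force: 0.0
```

Request:
step_arm(
  targets=[
    [[0,0,0,0,0,0,0],[0,0,0,0,0,0,0],[0,0,0,0,0,0,0],[0,0,0,0,0,0,0],[0,0,0,0,0,0,0]],
  ],
)

```text
t: 6.4
ee_pos: [501.1, -172.9, 326.9]
orientation: [3.135, -0.202, 0.0]
ft_force: [0.4, 0.0, 0.8]
width: 31.3
grasp_force: 0.0
```

Request:
step_arm(
  targets=[
    [[0,0,0,0,0,0,0],[0,0,0,0,0,0,0],[0,0,0,0,0,0,0],[0,0,0.1,0,0,0,0],[0,0,0.1,0,0,0,0]],
  ],
)

```text
t: 7.02
ee_pos: [501.2, -172.2, 335.9]
orientation: [-3.133, 0.202, 0.0]
ft_force: [3.4, 3.8, -8.0]
width: 22.5
grasp_force: 30.0
```

```bash
python3 - <<'E'
from h import *
b=snap('side','d1.png');o=readout.get_obs();print(o['ft_force'],o['moment'],o['width'],o['ee_pos'])
c=cv2.resize(b['pixels'][60:260,240:440],None,fx=3,fy=3,interpolation=cv2.INTER_CUBIC)
cv2.imwrite('pics/d1c.png',cv2.cvtColor(c,cv2.COLOR_RGB2BGR))
E
```

```text
[ 4.33325233  3.46290298 -7.8373699 ] [ 0.8322947  -0.39462637 -0.01230725] 22.013479365920535 [ 501.18757485 -172.2320669   336.39413634]
```

View pics/d1c.png

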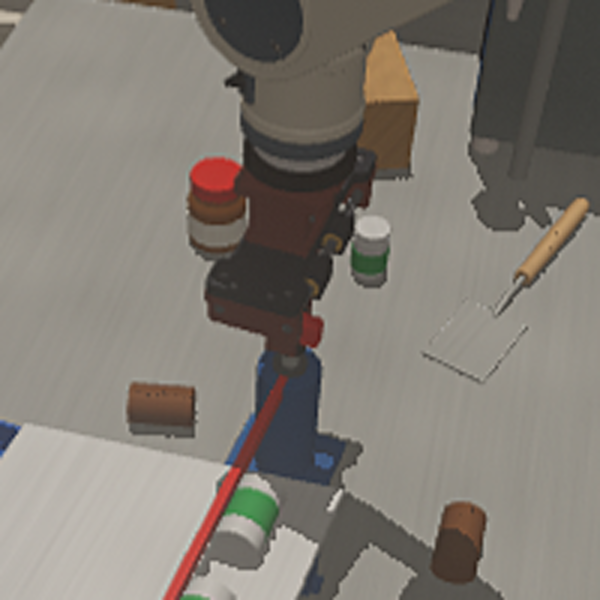

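The picture shows the grip held between the fingers at crop (312,330), and the gate bar has lifted along with it at (285,378). I keep lifting.

Request:
step_arm(
  targets=[
    [[0,0,0.2,0,0,0,0],[0,0,0.2,0,0,0,0],[0,0,0.14,0,0,0,0],[0,0,0.14,0,0,0,0],[0,0,0,0,0,0,0]],
  ],
)

```text
t: 7.7
ee_pos: [501.1, -172.2, 369.9]
orientation: [-3.133, 0.202, 0.0]
ft_force: [4.9, 3.3, -10.1]
width: 22.4
grasp_force: 30.0
```

```bash
python3 - <<'E'
from h import *
o=readout.get_obs();print(o['ft_force'],o['moment'],o['width'],o['ee_pos'],o['qpos'])
E
```

```text
[  4.88866297   3.31624407 -10.14202063] [ 0.69002055 -0.69662559 -0.0520855 ] 22.418822189617856 [ 501.12167103 -172.22560599  369.86451121] [-0.35389809  0.33074406  1.86766835  0.0020759   0.94392941  1.34452053]
```

Request:
step_arm(
  targets=[
    [[0,0,0,0,0,0.8,0],[0,0,0,0,0,0.8,0],[0,0,0,0,0,0.8,0],[0,0,0,0,0,0.8,0],[0,0,0,0,0,0.8,0]],
  ],
)

```text
t: 8.32
ee_pos: [501.2, -171.8, 369.4]
orientation: [-3.129, -0.237, 0.0]
ft_force: [4.7, 7.7, -10.0]
width: 22.5
grasp_force: 30.0
```

```bash
python3 - <<'E'
from h import *
o=readout.get_obs();print(o['ft_force'],o['moment'],o['width'],o['ee_pos'],o['orientation'])
E
```

```text
[  4.67664326   7.69784959 -10.03366939] [ 1.51346311 -0.80661413 -0.29088213] 22.45929601494053 [ 501.18059795 -171.79009075  369.41000271] [-3.12913171e+00 -2.37296480e-01  2.46104150e-04]
```

Request:
step_arm(
  targets=[
    [[0,0,0,0,0,0.8,0],[0,0,0,0,0,0.8,0],[0,0,0,0,0,0.8,0],[0,0,0,0,0,0,0],[0,0,0,0,0,0,0]],
  ],
)

```text
t: 8.95
ee_pos: [501.4, -171.5, 369.6]
orientation: [-3.098, -0.494, -0.002]
ft_force: [5.8, 8.7, -7.5]
width: 22.1
grasp_force: 30.0
```

```bash
python3 - <<'E'
from h import *
o=readout.get_obs();print(o['ft_force'],o['moment'],o['width'],o['ee_pos'],o['orientation'])
b=snap('side','d2.png')
c=cv2.resize(b['pixels'][110:210,280:400],None,fx=5,fy=5,interpolation=cv2.INTER_CUBIC)
cv2.imwrite('pics/d2c.png',cv2.cvtColor(c,cv2.COLOR_RGB2BGR))
E
```

```text
[ 5.7822147   8.67171624 -7.49936787] [ 1.85444579 -0.97991959 -0.35117851] 22.110809823326008 [ 501.37997813 -171.46470706  369.64426838] [-3.09818401e+00 -4.94327449e-01 -1.57354549e-03]
```

View pics/d2c.png

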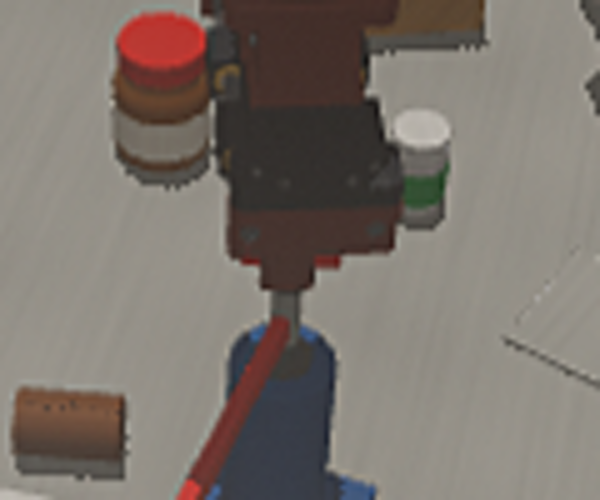

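The crop shows red grip ends on both sides of the finger at (240,261) and (328,262), turned with the gripper and not slipping. This direction is free, so I go on turning.

Request:
step_arm(
  targets=[
    [[0,0,0,0,0,0.9,0],[0,0,0,0,0,0.9,0],[0,0,0,0,0,0.9,0],[0,0,0,0,0,0.9,0],[0,0,0,0,0,0.9,0]],
  ],
)

```text
t: 9.62
ee_pos: [501.1, -171.1, 369.7]
orientation: [-2.981, -0.974, -0.002]
ft_force: [4.1, 12.2, -4.7]
width: 22.5
grasp_force: 31.6
```

```bash
python3 - <<'E'
from h import *
o=readout.get_obs();print(o['ft_force'],o['moment'],o['width'],o['ee_pos'],o['orientation'])
E
```

```text
[ 4.11403633 12.18363906 -4.72531511] [ 2.67460229 -0.5497298  -0.72857701] 22.53606242261787 [ 501.12833396 -171.06691117  369.7392705 ] [-2.98073488e+00 -9.74155866e-01 -2.02511200e-03]
```

```bash
python3 - <<'E'
from h import *
b=snap('side','d3.png');a=snap('scene','s3.png')
C=np.array([501,-173,203.])
for im,n in((b,'side'),(a,'scene')):
    h=cv2.cvtColor(im['pixels'],cv2.COLOR_RGB2HSV).astype(int)
    red=((h[...,0]<8)|(h[...,0]>172))&(h[...,1]>150)&(h[...,2]>70)
    u,v=map(int,proj(im,C));k,l,s,c=cv2.connectedComponentsWithStats(red[v-25:v+25,u-30:u+30].astype(np.uint8))
    print(n,u,v,[((s[i,:2]+[u-30,v-25]).tolist(),s[i,2:].tolist()) for i in range(1,k)])
    for yaw in(-8,4,36,-36):
        d=23*np.array([np.cos(np.radians(yaw)),np.sin(np.radians(yaw)),0]);print(yaw,np.round(proj(im,C+d),1),np.round(proj(im,C-d),1))
x=cv2.resize(np.hstack([b['pixels'][120:210,280:380],a['pixels'][130:220,240:340]]),None,fx=4,fy=4,interpolation=cv2.INTER_CUBIC)
cv2.imwrite('pics/x3.png',cv2.cvtColor(x,cv2.COLOR_RGB2BGR))
E
```

```text
side 337 156 [([329, 153], [6, 7, 26]), ([329, 161], [5, 2, 7]), ([345, 162], [2, 1, 2]), ([332, 174], [5, 7, 11])]
-8 [327.5 153.9] [346.9 159.5]
4 [326.9 155.4] [347.4 158.1]
36 [327.6 159.3] [346.6 154.2]
-36 [330.4 151.2] [344.1 162.3]
scene 291 186 [([295, 184], [4, 9, 27]), ([294, 185], [27, 15, 109])]
-8 [295.8 191.8] [287.6 181.7]
4 [297.2 191.1] [286.1 182.4]
36 [299.8 188.3] [283.5 185.1]
-36 [291.7 192.6] [291.5 180.9]
```

View pics/x3.png

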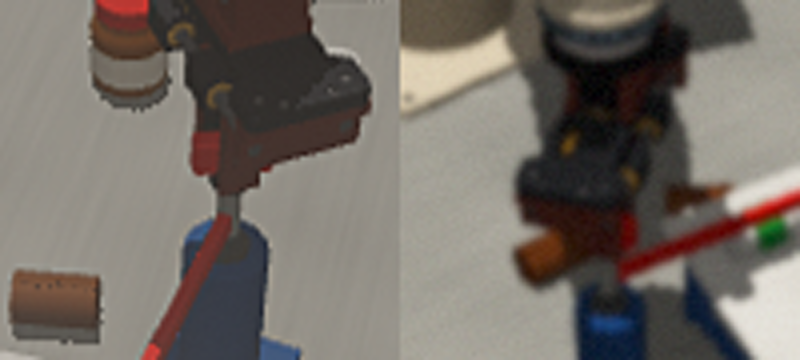

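Request:
step_arm(
  targets=[
    [[0,0,0,0,0,0.7,0],[0,0,0,0,0,0.7,0],[0,0,0,0,0,0.7,0],[0,0,0,0,0,0,0],[0,0,0,0,0,0,0]],
  ],
)

```text
t: 10.35
ee_pos: [500.6, -171.6, 369.6]
orientation: [-2.903, -1.187, 0.0]
ft_force: [2.5, 8.6, -3.5]
width: 23.7
grasp_force: 32.0
```

```bash
python3 - <<'E'
from h import *
o=readout.get_obs();print(o['ft_force'],o['moment'],o['width'],o['ee_pos'],o['orientation'])
E
```

```text
[ 2.49690118  8.56226948 -3.51751512] [ 1.87897522 -0.03917135 -0.79548707] 23.67228442014817 [ 500.63776964 -171.62121954  369.6346535 ] [-2.90308755e+00 -1.18700250e+00  2.79518196e-04]
```

Request:
step_arm(
  targets=[
    [[0,0,0,0,0,-1,0],[0,0,0,0,0,-1,0],[0,0,0,0,0,-1,0],[0,0,0,0,0,-1,0],[0,0,0,0,0,-1,0]],
  ],
)

```text
t: 10.98
ee_pos: [500.6, -171.5, 369.4]
orientation: [-3.066, -0.665, 0.002]
ft_force: [1.9, 8.7, -8.5]
width: 22.6
grasp_force: 29.5
```

Request:
step_arm(
  targets=[
    [[0,0,0,0,0,-1,0],[0,0,0,0,0,-1,0],[0,0,0,0,0,-1,0],[0,0,0,0,0,-1,0],[0,0,0,0,0,-1,0]],
  ],
)

```text
t: 11.6
ee_pos: [500.7, -171.9, 369.1]
orientation: [-3.137, -0.123, 0.003]
ft_force: [2.5, 5.5, -10.3]
width: 22.4
grasp_force: 29.8
```

Request:
step_arm(
  targets=[
    [[0,0,0,0,0,-1,0],[0,0,0,0,0,-1,0],[0,0,0,0,0,-1,0],[0,0,0,0,0,-1,0],[0,0,0,0,0,0,0]],
  ],
)

```text
t: 12.22
ee_pos: [500.7, -172.4, 369.4]
orientation: [-3.125, 0.31, 0.003]
ft_force: [1.1, 3.4, -10.2]
width: 22.5
grasp_force: 29.9
```

```bash
python3 - <<'E'
from h import *
o=readout.get_obs();print(o['ft_force'],o['moment'],o['width'],o['ee_pos'],o['orientation'],o['qpos'][5])
a=snap('scene','s4.png');b=snap('side','d4.png')
# gate-bar far end: height from side view row along known end xy
for n,im in(('scene',a),('side',b)):
  h=cv2.cvtColor(im['pixels'],cv2.COLOR_RGB2HSV).astype(int)
  red=((h[...,0]<8)|(h[...,0]>172))&(h[...,1]>150)&(h[...,2]>60)
  k,l,s,c=cv2.connectedComponentsWithStats(red.astype(np.uint8))
  print(n,[s[i].tolist() for i in range(1,k) if s[i,4]>15])
  for L in(0,20,36,44): print(L,np.round(proj(im,np.array([551.5,210.7,109.+L])),1))
E
```

```text
[  1.09778678   3.42354074 -10.16488949] [ 0.45874927 -0.15887952  0.02364539] 22.477774543039825 [ 500.7255388  -172.38366917  369.40825021] [-3.12485492  0.3099566   0.00338559] 1.4137156702403375
scene [[289, 152, 113, 48, 463], [49, 212, 19, 16, 221], [227, 289, 21, 21, 352]]
0 [399.3 165.5]
20 [400.2 160.7]
36 [400.9 156.7]
44 [401.3 154.7]
side [[304, 113, 17, 12, 163], [340, 154, 7, 12, 31], [258, 206, 62, 115, 401]]
0 [261.9 330.9]
20 [260.8 326.4]
36 [259.8 322.7]
44 [259.4 320.9]
```

Request:
step_arm(
  targets=[
    [[0,0,0,0,0,-1,0],[0,0,0,0,0,-1,0],[0,0,0,0,0,-1,0],[0,0,0,0,0,-1,0],[0,0,0,0,0,-1,0]],
  ],
)

```text
t: 12.95
ee_pos: [500.5, -172.8, 370.0]
orientation: [3.024, -0.85, -0.004]
ft_force: [-0.4, 0.7, -9.0]
width: 22.6
grasp_force: 29.8
```

```bash
python3 - <<'E'
from h import *
o=readout.get_obs();print(o['ft_force'],o['moment'],o['width'],o['ee_pos'],o['orientation'],o['qpos'][5])
E
```

```text
[-0.42172315  0.74152209 -8.96707742] [0.1306549  0.20939112 0.03578912] 22.61567656333351 [ 500.49754868 -172.8211041   369.98774564] [ 3.02414888 -0.85008743 -0.00370078] 1.7643037278235945
```

Torque stays at about 0 this way, against 0.8 N·m with the pads prying open the other way. So clockwise is the free direction.

Request:
step_arm(
  targets=[
    [[0,0,0,0,0,-1,0],[0,0,0,0,0,-1,0],[0,0,0,0,0,-1,0],[0,0,0,0,0,-1,0],[0,0,0,0,0,-1,0]],
  ],
)

```text
t: 13.58
ee_pos: [500.2, -173.2, 369.9]
orientation: [2.829, -1.361, -0.005]
ft_force: [-1.5, -1.0, -10.9]
width: 22.3
grasp_force: 29.7
```

Request:
step_arm(
  targets=[
    [[0,0,0,0,0,-1,0],[0,0,0,0,0,-1,0],[0,0,0,0,0,-1,0],[0,0,0,0,0,-1,0],[0,0,0,0,0,-0.8,0]],
  ],
)

```text
t: 14.2
ee_pos: [499.9, -173.5, 369.8]
orientation: [2.562, -1.812, -0.005]
ft_force: [-2.0, -4.9, -9.3]
width: 21.7
grasp_force: 30.0
```

```bash
python3 - <<'E'
from h import *
o=readout.get_obs();print(o['ft_force'],o['moment'],o['width'],o['ee_pos'],o['orientation'],o['qpos'][5])
E
```

```text
[-1.99729755 -4.89053321 -9.32000143] [-1.11561827  0.46641055  0.39996859] 21.74039304553679 [ 499.88656337 -173.47062783  369.75080585] [ 2.56243641 -1.81177341 -0.00458286] 2.4475619548725702
```

Request:
step_arm(
  targets=[
    [[0,0,-0.04,0,0,0,0],[0,0,-0.04,0,0,0,0],[0,0,-0.04,0,0,0,0],[0,0,-0.04,0,0,0,0],[0,0,-0.02,0,0,0,0]],
  ],
)

```text
t: 14.82
ee_pos: [500.1, -174.1, 363.4]
orientation: [2.563, -1.81, -0.001]
ft_force: [-13.8, -4.0, 20.4]
width: 21.8
grasp_force: 30.0
```

```bash
python3 - <<'E'
from h import *
o=readout.get_obs();print(o['ft_force'],o['moment'],o['width'],o['ee_pos'],o['orientation'],o['qpos'][5])
E
```

```text
[-13.77114888  -3.97866456  20.36439172] [-6.08578818e-01  2.52946270e+00  1.34173272e-04] 21.818944041508892 [ 500.14513075 -174.07114351  363.44916921] [ 2.56338520e+00 -1.80984013e+00 -1.39979401e-03] 2.44621278109466
```

Request:
step_arm(
  targets=[
    [[0,0,0.03,0,0,0,0.7],[0,0,0,0,0,0,0.7],[0,0,0,0,0,0,0.7],[0,0,0,0,0,0,0.7],[0,0,0.3,0,0,0.5,0.7]],
  ],
)

```text
t: 15.45
ee_pos: [500.8, -172.8, 377.8]
orientation: [2.597, -1.766, -0.004]
ft_force: [1.0, 0.8, 0.1]
width: 61.5
grasp_force: 0.0
```

Request:
step_arm(
  targets=[
    [[0,0,0.6,0,0,1,0.7],[0,0,0.6,0,0,1,0.7],[0,0,0.6,0,0,1,0],[0,0,0,0,0,1,0],[0,0,0,0,0,1,0]],
  ],
)

```text
t: 16.08
ee_pos: [501.1, -172.9, 469.8]
orientation: [-2.866, 1.286, -0.003]
ft_force: [-0.3, 0.0, 0.1]
width: 34.9
grasp_force: 0.0
```

```bash
python3 - <<'E'
from h import *
o=readout.get_obs();print(o['ft_force'],o['width'],o['ee_pos'],o['orientation'])
a=snap('scene','s5.png');b=snap('side','d5.png')
x=np.hstack([b['pixels'][110:400,100:400],a['pixels'][100:390,230:530]])
x=cv2.resize(x,(800,387),interpolation=cv2.INTER_CUBIC)
cv2.imwrite('pics/x5.png',cv2.cvtColor(x,cv2.COLOR_RGB2BGR))
E
```

```text
[-0.32804462  0.00091508  0.05315298] 34.89916398540198 [ 501.14137264 -172.87953645  469.83436266] [-2.86605276  1.28621768 -0.00332898]
```

View pics/x5.png

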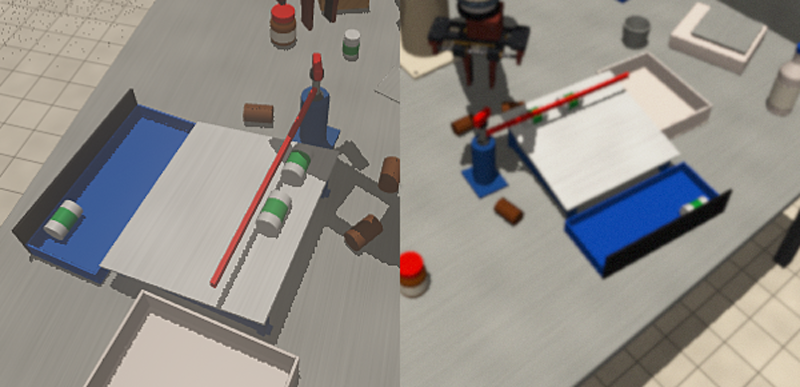

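The picture shows the gate parked up. One tin is in the blue tray (crop left 63,218), and two still sit behind the gate at (296,163) and (274,212).

Request:
step_arm(
  targets=[
    [[-0.21,0.75,-0.3,0,0,1,0],[-0.21,0.75,-0.3,0,0,1,0],[-0.21,0.75,-0.3,0,0,1,0],[-0.22,0.75,-0.3,0,0,1,0],[0,0,0,0,0,1,0]],
  ],
)

```text
t: 16.8
ee_pos: [457.5, -21.0, 407.6]
orientation: [3.046, -0.768, -0.004]
ft_force: [0.8, 0.1, 0.8]
width: 0.7
grasp_force: 0.0
```

Request:
step_arm(
  targets=[
    [[0,0,0,0,0,1,0],[0,0,0,0,0,1,0],[0,0,0,0,0,1,0],[0,0,0,0,0,1,0],[0,0,0,0,0,1,0]],
  ],
)

```text
t: 17.42
ee_pos: [458.7, -22.9, 408.7]
orientation: [-3.133, 0.232, -0.001]
ft_force: [-0.6, 0.4, 0.3]
width: 0.6
grasp_force: 0.0
```

```bash
cat >> h.py <<'E'
O=np.array([532.3,65.]);YA=np.radians(-7.5);XH=np.array([np.cos(YA),np.sin(YA)]);YH=np.array([-XH[1],XH[0]])
def st(p): q=np.asarray(p)[:2]-O;return np.round([q@XH,q@YH],1)
def wo(x,y): return np.round(O+x*XH+y*YH,1)
def tins(n,im,s=100,v=40):
    h=cv2.cvtColor(im['pixels'],cv2.COLOR_RGB2HSV).astype(int)
    g=((h[...,0]>42)&(h[...,0]<85)&(h[...,1]>s)&(h[...,2]>v)).astype(np.uint8)
    g=cv2.morphologyEx(g,3,np.ones((5,5)))
    k,l,t,c=cv2.connectedComponentsWithStats(g)
    for i in range(1,k):
        if t[i,4]>18:
            p=onz(im,*c[i],120);print(n,t[i].tolist(),c[i].round(1),'at z120 st',st(p))
E
python3 - <<'E'
from h import *
for n in('s5','d5'): tins(n,load(n))
o=readout.get_obs();print(o['ee_pos'],o['orientation'],o['width'],st(o['ee_pos']))
w=snap('wrist','w6.png');tins('w6',w)
b=load('d5')
for x,y in((-75,155),(200,155),(-75,-155)): print(proj(b,np.array([*wo(x,y),90-.1763*x])))
E
```

```text
s5 [357, 175, 6, 6, 23] [359.9 177.5] at z120 st [-7.8 -1.4]
s5 [330, 187, 6, 5, 26] [332.5 189. ] at z120 st [  -7.7 -100.2]
s5 [447, 249, 10, 8, 43] [452.2 252.6] at z120 st [355.6  39.8]
s5 [207, 268, 11, 8, 51] [212.3 272. ] at z120 st [  91.5 -520.4]
d5 [315, 224, 15, 13, 97] [322.9 229. ] at z120 st [ -22.3 -100.3]
d5 [297, 259, 18, 14, 137] [305.4 264.4] at z120 st [-21.6  -5. ]
d5 [138, 266, 19, 15, 152] [147.2 271.9] at z120 st [261.3 128.8]
[458.73070138 -22.89431084 408.70795976] [-3.13301337e+00  2.31920369e-01 -8.61273543e-04] 0.5626001324831635 [-61.5 -96.7]
w6 [301, 132, 32, 38, 1188] [316.3 150.2] at z120 st [-23.7 -98.1]
w6 [176, 134, 36, 37, 1148] [192.1 152. ] at z120 st [-23.2   2.4]
(np.float64(298.0110561711593), np.float64(351.7259433289315))
(np.float64(174.33901713986884), np.float64(308.8271075541975))
(np.float64(353.5327676992461), np.float64(222.32011499101637))
```

Request:
step_arm(
  targets=[
    [[0,-0.02,-0.7,0,0,0,0],[0,0,-0.7,0,0,0,0],[0,0,-0.6,0,0,0,0],[0,0,-0.4,0,0,0,0],[0,0,0,0,0,0,0]],
  ],
)

```text
t: 18.1
ee_pos: [458.3, -23.9, 287.3]
orientation: [3.133, -0.236, -0.004]
ft_force: [-0.3, 1.0, 0.8]
width: 0.3
grasp_force: 0.0
```

Request:
step_arm(
  targets=[
    [[0.1,-0.013,0,0,0,0,0],[0.1,-0.013,0,0,0,0,0],[0.06,-0.008,0,0,0,0,0],[0.06,-0.008,0,0,0,0,0],[0,0,0,0,0,0,0]],
  ],
)

```text
t: 18.73
ee_pos: [474.8, -26.1, 288.3]
orientation: [-3.133, 0.235, -0.001]
ft_force: [0.4, 0.3, -0.2]
width: 0.5
grasp_force: 0.0
```

```bash
python3 - <<'E'
from h import *
o=readout.get_obs();print(o['ee_pos'],o['ft_force'],o['width'],st(o['ee_pos']))
for n,c in(('w7','wrist'),('d7','side'),('s7','scene')): tins(n,snap(c,n+'.png'))
E
```

```text
[474.83478414 -26.07930746 288.30950902] [ 0.43189556  0.28170158 -0.21217424] 0.45195997916821457 [-45.1 -97.8]
w7 [284, 0, 58, 24, 1340] [312.4  11.2] at z120 st [ 68.1 -98.9]
w7 [73, 213, 65, 44, 2295] [102.4 234. ] at z120 st [-26.8   5.7]
d7 [262, 211, 15, 13, 104] [269.4 216. ] at z120 st [100.  -88.5]
d7 [297, 259, 12, 13, 61] [302. 265.] at z120 st [-15.9  -1.1]
d7 [138, 266, 19, 15, 153] [147.3 271.9] at z120 st [261.2 128.8]
s7 [357, 175, 6, 6, 24] [359.8 177.6] at z120 st [-7.8 -1.9]
s7 [357, 221, 9, 12, 71] [361.2 226.1] at z120 st [ 156.2 -112.3]
s7 [448, 249, 9, 8, 41] [452.4 252.5] at z120 st [355.7  40.3]
s7 [207, 268, 11, 8, 51] [212.4 272.1] at z120 st [  91.7 -520.3]
```

Tin 1 rolled off after the nudge, so it was only hung up. Next I nudge the middle tin.

Request:
step_arm(
  targets=[
    [[-0.42,0.055,0.02,0,0,0,0],[0,0,0,0,0,0,0],[0.128,0.972,0,0,0,0,0],[0.128,0.972,0,0,0,0,0],[0,0.02,-0.02,0,0,0,0]],
  ],
)

```text
t: 19.5
ee_pos: [467.5, 77.3, 288.4]
orientation: [-3.133, 0.229, -0.003]
ft_force: [-0.5, -0.7, 0.4]
width: 0.4
grasp_force: 0.0
```

Request:
step_arm(
  targets=[
    [[0.12,-0.016,0,0,0,0,0],[0.12,-0.016,0,0,0,0,0],[0.06,-0.008,0,0,0,0,0],[0.08,-0.01,0,0,0,0,0],[0,0,0,0,0,0,0]],
  ],
)

```text
t: 20.12
ee_pos: [485.7, 72.0, 288.2]
orientation: [-3.133, 0.236, -0.001]
ft_force: [-0.5, -0.6, 0.1]
width: 0.8
grasp_force: 0.0
```

```bash
python3 - <<'E'
from h import *
o=readout.get_obs();print(o['ee_pos'],o['ft_force'],o['width'],st(o['ee_pos']))
for n,c in(('w8','wrist'),('d8','side'),('s8','scene')): tins(n,snap(c,n+'.png'))
b=load('d5');a=load('s5')
for u,v in((210,329),(323.5,376)):print('tub',st(onz(b,u,v,58)))
for u,v in((415,141),(462,177)):print('tub',st(onz(a,u,v,58)))
E
```

```text
[485.74528859  72.04224031 288.20798296] [-0.46640049 -0.60940765  0.06151781] 0.8323680134044288 [-47.1   0.9]
w8 [290, 165, 56, 9, 443] [317.1 168.6] at z120 st [ 1.5 -1. ]
w8 [289, 204, 58, 33, 1707] [317.1 218.4] at z120 st [-22.3  -0.5]
d8 [190, 203, 15, 11, 90] [197.7 207.1] at z120 st [260.4 -50.5]
d8 [138, 266, 19, 15, 152] [147.2 271.9] at z120 st [261.3 128.8]
s8 [358, 175, 7, 8, 35] [360.7 178.5] at z120 st [-2.8 -1.7]
s8 [448, 249, 9, 8, 41] [452.3 252.6] at z120 st [355.7  39.8]
s8 [207, 268, 11, 8, 51] [212.3 272.1] at z120 st [  91.8 -520.5]
s8 [391, 279, 11, 8, 50] [396.6 282.7] at z120 st [ 354.7 -145. ]
tub [109.4 165.1]
tub [-127.9  163.8]
tub [-119.5  321.7]
tub [106.9 332.6]
```

The middle tin slid about 5 mm and stayed, so it is the damaged one; the other two are in the tray. I'll grip it by its ends, clear of the gate bar.

Request:
step_arm(
  targets=[
    [[-0.1,0.01,0.5,0,0,0,1],[0,0,0.6,0,0,0,1],[0.1,-0.01,0,0,0,0,1],[0,0,0,0,0,0,1],[0,0,0,0,0,0,1]],
  ],
)

```text
t: 20.9
ee_pos: [485.0, 72.4, 342.1]
orientation: [3.132, -0.234, -0.003]
ft_force: [-0.5, -0.5, -0.5]
width: 47.1
grasp_force: 0.0
```

Request:
step_arm(
  targets=[
    [[0.24,-0.05,0,0,0,0,1],[0.24,-0.04,0,0,0,0,1],[0,0,0,0,0,0,1],[0,0,0,0,0,0,1],[0,0,0,0,0,0,1]],
  ],
)

```text
t: 21.52
ee_pos: [509.1, 67.9, 343.1]
orientation: [3.133, -0.234, -0.001]
ft_force: [1.0, -0.3, -0.9]
width: 87.7
grasp_force: 0.0
```

```bash
python3 - <<'E'
from h import *
o=readout.get_obs();print(o['ee_pos'],o['ft_force'],o['width'],st(o['ee_pos']))
w=snap('wrist','w9.png');tins('w',w);tins('s',snap('scene','s9.png'))
cv2.imwrite('pics/w9c.png',w['pixels'][:,:,::-1])
E
```

```text
[509.1391289   67.92106546 343.08945824] [ 0.99167611 -0.27407389 -0.92321709] 87.74605386053183 [-23.3  -0.1]
w [297, 183, 40, 9, 315] [315.6 187. ] at z120 st [ 1.6 -0.8]
w [296, 214, 41, 22, 801] [316.2 224. ] at z120 st [-23.3  -0.8]
s [358, 175, 6, 8, 35] [360.6 178.6] at z120 st [-2.7 -2.2]
s [448, 249, 9, 8, 40] [452.3 252.5] at z120 st [355.6  40.1]
s [206, 268, 12, 8, 53] [212.3 272. ] at z120 st [  91.4 -520.5]
s [391, 279, 11, 8, 49] [396.5 282.7] at z120 st [ 354.5 -145.1]
```

View pics/w9c.png

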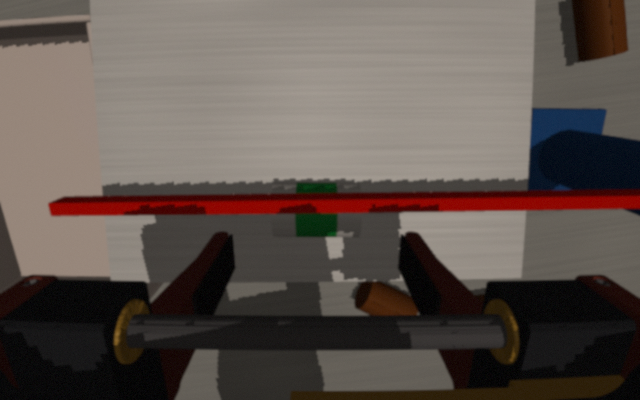

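The wrist view shows the tin (band 296–337, rows 183–236) midway between the fingers (232 and 402), just under the bar, with the tub at left. I descend and grip.

Request:
step_arm(
  targets=[
    [[0.02,0,-0.5,0,0,0,1],[0,0,-0.4,0,0,0,1],[0,0,-0.32,0,0,0,0.8],[0,0,0,0,0,0,0.4],[0,0,0,0,0,0,0.4]],
  ],
)

```text
t: 22.25
ee_pos: [510.7, 68.0, 282.6]
orientation: [-3.133, 0.234, -0.001]
ft_force: [0.0, 0.2, 0.1]
width: 61.4
grasp_force: 0.0
```

Request:
step_arm(
  targets=[
    [[0,0,0,0,0,0,0.3],[0,0,0,0,0,0,0.3],[0,0,0,0,0,0,0.3],[0,0,0,0,0,0,0.3],[0,0,0,0,0,0,0.3]],
  ],
)

```text
t: 22.88
ee_pos: [510.7, 68.0, 282.8]
orientation: [-3.133, 0.234, -0.002]
ft_force: [-0.1, -1.4, 6.4]
width: 55.7
grasp_force: 30.0
```

Request:
step_arm(
  targets=[
    [[-0.1,0.013,0.06,0,0,0,0.3],[-0.1,0.013,0.06,0,0,0,0.3],[0.053,0.4,0,0,0,0,0.3],[0.053,0.4,0,0,0,0,0.3],[0.053,0.4,0,0,0,0,0.3]],
  ],
)

```text
t: 23.5
ee_pos: [508.4, 130.4, 288.2]
orientation: [3.133, -0.234, -0.0]
ft_force: [-0.7, -0.7, -1.3]
width: 56.0
grasp_force: 30.0
```

Request:
step_arm(
  targets=[
    [[0.08,0.6,0,0,0,0,0.3],[0.08,0.6,0,0,0,0,0.3],[0.08,0.6,0,0,0,0,0.3],[0.08,0.6,0,0,0,0,0.3],[0.08,0.6,0,0,0,0,0.3]],
  ],
)

```text
t: 24.12
ee_pos: [528.1, 281.2, 288.0]
orientation: [3.133, -0.233, -0.0]
ft_force: [-0.3, 0.1, -1.8]
width: 55.8
grasp_force: 30.0
```

Request:
step_arm(
  targets=[
    [[0.08,0.6,0,0,0,0,0.3],[0.02,0.1,0,0,0,0,0.3],[0,0,0,0,0,0,0.3],[0,0,0,0,0,0,0.3],[0,0,0,0,0,0,0.3]],
  ],
)

```text
t: 24.75
ee_pos: [533.4, 313.4, 288.2]
orientation: [3.132, -0.236, -0.0]
ft_force: [0.9, -0.0, -1.2]
width: 55.9
grasp_force: 30.0
```

```bash
python3 - <<'E'
from h import *
o=readout.get_obs();print(o['ee_pos'],o['ft_force'],o['width'],st(o['ee_pos']),o['grasp_force'])
E
```

```text
[533.36277299 313.41429796 288.20194187] [ 0.86222351 -0.03391425 -1.24697482] 55.868852102057794 [-31.4 246.4] 29.990979731082916
```

Request:
step_arm(
  targets=[
    [[0.02,0.14,0,0,0,0,0.3],[0,0,-0.4,0,0,0,0.3],[0,0,-0.4,0,0,0,0.3],[0,0,-0.4,0,0,0,0.3],[0,0,0,0,0,0,0.3]],
  ],
)

```text
t: 25.38
ee_pos: [533.4, 320.6, 225.4]
orientation: [3.13, -0.234, -0.006]
ft_force: [0.2, -0.3, -0.2]
width: 55.8
grasp_force: 30.0
```

Request:
step_arm(
  targets=[
    [[0,0,0,0,0,0,0.85],[0,0,0,0,0,0,0.85],[0,0,0,0,0,0,0.85],[0,0,0.5,0,0,0,0.85],[0,0,1,0,0,0,0.85]],
  ],
)

```text
t: 26.0
ee_pos: [533.7, 320.8, 302.5]
orientation: [3.131, -0.234, -0.005]
ft_force: [0.9, 0.1, 0.1]
width: 74.7
grasp_force: 0.0
```

Request:
step_arm(
  targets=[
    [[0,0,1,0,0,0,0.85],[-0.5,0,1,0,0,0,0.85],[-1,0,0,0,0,0,0.85],[-1,0,0,0,0,0,0.85],[-1,0,0,0,0,0,0.85]],
  ],
)

```text
t: 26.62
ee_pos: [357.8, 320.9, 403.9]
orientation: [-3.132, 0.235, -0.002]
ft_force: [0.1, 1.0, -0.8]
width: 74.9
grasp_force: 0.0
```

```bash
python3 - <<'E'
from h import *
o=readout.get_obs();print(o['ee_pos'],o['ft_force'],o['width'])
a=snap('scene','s10.png');tins('s',a);b=snap('side','d10.png')
x=np.hstack([b['pixels'][110:400,100:400],a['pixels'][100:390,230:530]])
cv2.imwrite('pics/x10.png',cv2.resize(x,(800,387))[:,:,::-1])
E
```

```text
[357.79598344 320.91688709 403.91494204] [ 0.05898637  0.96811233 -0.81778929] 74.93699638867092
s [414, 163, 7, 9, 42] [417.  167.1] at z120 st [ 43.8 180.8]
s [448, 249, 9, 8, 41] [452.3 252.6] at z120 st [355.7  39.8]
s [207, 268, 11, 8, 50] [212.3 272.1] at z120 st [  91.6 -520.5]
s [391, 279, 11, 8, 49] [396.5 282.7] at z120 st [ 354.5 -145.1]
```

View pics/x10.png

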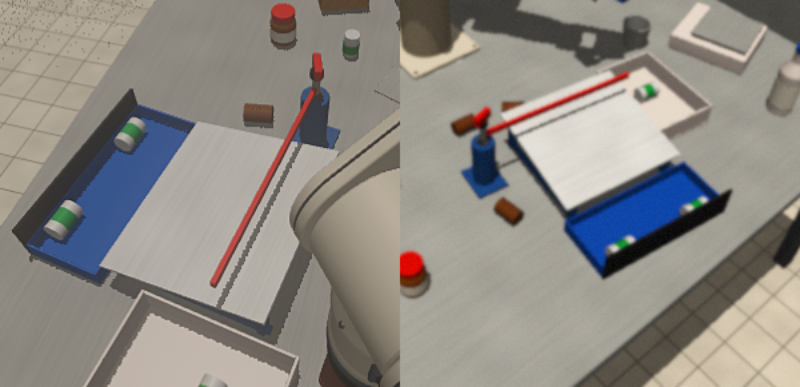

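The picture shows two tins in the blue tray, the damaged one in the white tub (crop right 648,91), the gate up and the jar and spare tin in place. I let things settle and hand in.

Request:
step_arm(
  targets=[
    [[0,0,0,0,0,0,0.85],[0,0,0,0,0,0,0.85],[0,0,0,0,0,0,0.85],[0,0,0,0,0,0,0.85],[0,0,0,0,0,0,0.85]],
  ],
)

```text
t: 27.35
ee_pos: [359.6, 321.2, 403.0]
orientation: [3.133, -0.235, -0.0]
ft_force: [-0.8, 0.4, -0.3]
width: 74.7
grasp_force: 0.0
```

```bash
python3 - <<'E'
from h import *
tins('s',snap('scene','s11.png'));print(ctrl.close_job())
E
```

```text
s [414, 163, 7, 9, 41] [417.  167.2] at z120 st [ 43.9 180.5]
s [448, 249, 9, 8, 41] [452.4 252.5] at z120 st [355.7  40.3]
s [207, 268, 11, 8, 50] [212.3 272.1] at z120 st [  91.6 -520.5]
s [391, 279, 11, 8, 50] [396.5 282.6] at z120 st [ 354.4 -144.9]
the job is handed in; nothing more can be done
None
```

I handed the job in at about 27 s: the gate is parked up, both good tins are in the blue tray, and the damaged tin is in the white tub, though I gripped it by its ends and carried it there instead of pushing it off; the jar and spare tin were left untouched, and no verdict was returned.

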